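# Clamp the bead block in its jig

### The job

Using only pushes, without picking anything up, slide the purple bead block along its channel in the wooden clamping jig until it sits fully home against the metal end stop. Then push the red-handled toggle lever over past centre towards the block, so that it snaps shut and its rubber pad clamps the block. Leave the bead dish, the pliers, the ring mandrel and the bead box where they are.

Things in the scene. Friction and masses are not known exactly. Their poses are not given: they have to be found in the camera images.
- jig: Fixed wooden jig, base plate 110 x 240 x 12 mm (x, y, z), origin under its centre, on the table. +y runs along the channel from the open end to the clamp, within 0.5 rad of world +y. Side rails: top 22 mm above the table, inner faces at x = +-34.5 mm. Metal end stop: face at y = +50 mm, top 30 mm up. Steel cheeks behind it, up to 72 mm high, carry the lever.
- bead_block: Loose purple silicone block, 65 x 90 x 30 mm (x, y, z), 140 to 280 g, origin at the centre of its underside, on the jig's plate (underside 12, top 42 mm above the table), 2 mm play to each rail, axes as the jig's. Starts 25 to 55 mm short of the end stop; fully home its origin is at y = +5 mm in the jig's frame. Slides with a few newtons at most.
- toggle (a joint): Lever angle about the jig's x axis, rad: 0 = open (handle leans 0.625 rad away from the block, clamp arm raised); about 1.19 = shut on the block when home (1.25 with nothing under the pad). An over-centre spring drives it from 0.625 to the nearer end; starts at or near 0. Turns over with about 3 N at the handle's end, towards the jig's -y.
- toggle_pivot (a point): Centre of the lever's hinge, at (0, +80, +60) mm in the jig's frame.
- toggle_tip (a point): Point on the handle's axis 110 mm from the pivot. Handle: straight round bar from the pivot, outer half a red grip 18 mm in diameter, its round end 9 mm beyond this point. Open: 64 mm further along jig +y than the pivot, 149 mm above the table; at mid-swing straight over the pivot, 170 mm up; shut: about 60 mm to the block's side. The clamp arm, 61 mm long, is on the block's side.
- bead_dish: Loose round glass dish, 96 mm across, 28 mm high, origin at the centre of its underside. Leave alone.
- pliers: Loose bent-nose pliers with blue handles lying on the table, about 140 x 58 mm, 12 mm high, origin near the joint on the table, nose to its +x. Leave alone.
- mandrel: Loose wooden ring mandrel standing upright, foot 70 mm across, 238 mm tall, origin at the centre of its underside. Leave alone.
- tackle_box: Fixed clear plastic bead box with closed flip-top lid, 134 x 194 x 44 mm, origin at the centre of its underside. Leave alone.

How it is judged:
By the outcome, as a careful person would: the job done as asked, in the order asked, and still so for the second after the job is handed in, with the robot touching nothing.
It also fails if it takes over 48 s, if anything falls off the work surface, if the arm or the gripper's body presses on something with over 40 N, if the wrist force passes 120 N, or if a joint passes its speed limit or range.

### The arm

A 6-joint arm with a two-finger parallel gripper is mounted at the origin on the work surface. World frame = base frame: x ahead of the robot, y to its left, z up, the work surface at z = 0. Lengths are in m, angles in rad, forces in N, time in s.
With the tool pointing down it reaches from about 0.35 to 0.725 m from the base axis. Payload 6 kg.
Tool frame: the origin (TCP) lies on the centre line of the jaws, within the pads' length; the fingertips stand robot.tips_ahead ahead of it and the grasp point (between the pads) lies 3 mm ahead of it (robot.tips_ahead is the distance from the TCP to the fingertips, in m); z points along the fingers, y is the line along which they close (so a half turn about z gives the same grasp; the last joint's range is limited). The gripper opens to 85 mm and grips with 20 to 120 N. Pads are 22 mm wide; open, the fingers measure 114 mm over their backs; the gripper's body (76 mm by 85 mm) begins 54 mm behind the grasp point. The pads swing forward as they close: fully open they stand 13 mm farther back than shut.
Start: joints at [1.646, 0.04, 0.085, 0, -1.615, -0.334], TCP at [0.154, 0.58, 0.231] pointing down, gripper open.
Joint ranges: [-2.56, 2.56], [-1.29, 2.01], [-1.08, 1.49], [-3.29, 1.98], [-2.81, -0.18], [-2.99, 2.99]. Speed limits (rad/s): [2.57, 2.57, 3.01, 3.14, 3.14, 3.14].

### API

Orientations are given as [roll, pitch, yaw] about the fixed x, y, z axes, in that order (R = Rz(yaw) Ry(pitch) Rx(roll)).
In Python, from bench import robot gives the robot as it stands.
- The arm moves only by the tool move_arm, never from a script. Its arguments are lists of equal length, an entry for each row: "claw": the closure, from -1 (fully open) to 1 (shut), so that 0 is half open; "linear": the shift along the tool's x, y, z in mm, a list of three; "spin": the turn about the tool's z in degrees. In form: {"claw": [claw, ...], "linear": [[dx, dy, dz], ...], "spin": [spin, ...]}. A call has 1 to 5 rows; each row shifts and turns the commanded pose from where the row before left it, along the tool's axes as they then stand; what a row does not reach is not made up. A row lasts 1/8 s, in which the tool goes at most 62.5 mm and 10.7 degrees, less where a joint would pass 70% of its speed; a pose out of reach is approached as far as the arm can. A call is refused whole if a number of a shift passes 62.5 or a number of a turn 10.7, either way. A call with a gripper value outside its range is refused whole. The fingers move at their own pace and stop on an object; the grip force is fixed at half the most. Time passes only in rows, so rows that do not move let the fingers close. It gives the time, the measured TCP pose, the force, the opening and the grip force at its end, in the units of the state.
- robot.read_state(): the state, without advancing time (a new reading comes with each control period).
- robot.capture(name): name is "scene" or "top" or "wrist"; returns a dict with "color" (480x640x3 uint8, red, green, blue), "fovy" (degrees; the focal length in pixels is half the picture's height over the tangent of half this angle, whatever the lens; pixels are square), "cx", "cy" (the principal point, pixels), "dist_coeffs" ([k1, k2, p1, p2, k3] as OpenCV has them; the pictures are not rectified), "R" (3x3) and "t" (3): a world point X has camera coordinates R X + t; the wrist camera has in their place "hand_eye" (4x4, takes a point from camera to tool coordinates, whose origin is the TCP and whose axes are the flange's). Camera axes: x right, y down, z forward; pixel columns grow to the right and rows downward; lengths in m; the calibration is good to about 2 mm. A picture is of the moment at which its call begins: read the wrist's pose just before it. There is no depth.
- robot.sign_off(): hands the job in; it is judged then, once.
Trained networks look in the newest picture that a camera, given by its name, has taken for a name from the list of things; names that differ only in an ending like _2 or _b are one class to them, and where a whole thing is asked for, a point or a joint stands for the part that bears it (a point fixed in the world has none). Each returns a list of dicts, best first, with "p" (0 to 1); they miss things now and then, are a little off and sometimes report something else, mostly with a low value. They report only what shows in the picture. A call takes as long as a camera call.
- robot.silhouettes(camera, thing): "pixels" (480x640 bool, what is visible of it) and "bbox" ([centre column, centre row, width, height] in pixels, round what is visible of it).
- robot.landmark_of(camera, thing): "at" ([column, row] in pixels: a listed point, or the origin of a listed thing).
The state is a dict: "time_s": time; "qpos": joint angles; "qvel": joint speeds; "joint_efforts": joint torques, N m; "tcp_pos": TCP position; "ee_rot": TCP orientation; "force": force on the tool from outside, world axes, zero at the start; "ft_torque": the same for the moment, N m; "gripper_width": opening from 0.0 (shut) to 1.0 (fully open); "grip_force": force on a finger pad.
Only numpy, scipy, OpenCV 4.12 (cv2) and the standard library are available. Lean on these libraries where they do the work, as an engineer would, in place of code of your own. Each camera call takes 0.05 s, during which the arm holds its last target. There are 200 camera calls.

## Working session

There is one attempt and no reset: what is moved stays moved. The work goes in short steps, Python scripts to look and compute and a tool call to move; the robot and the scene stay as the last step left them, time stands still between calls to the robot, and variables do not carry over. Pictures are saved under pics/ and viewed, at most 10 in all, crops included, and the job is handed in when it is done.

Besides the shell and the picture viewer there is one more tool, called after ">>>" by a JSON object that holds its "name" and its "arguments". move_arm: Moves the arm, as the interface text tells. Its arguments: {"type":"object","properties":{"claw":{"type":"array","items":{"type":"number"}},"linear":{"type":"array","items":{"type":"array","items":{"type":"number"}}},"spin":{"type":"array","items":{"type":"number"}}},"required":["claw","linear","spin"]}

```bash
mkdir -p pics; ls; python3 - <<'E'
from bench import robot
import cv2, numpy as np
s=robot.read_state(); print(s); print(robot.tips_ahead)
for c in ("scene","top"):
    d=robot.capture(c); cv2.imwrite(f"pics/{c}0.png",d["color"][:,:,::-1])
    print(c,d["fovy"],d["cx"],d["cy"],d["dist_coeffs"],np.array(d["R"]).tolist(),d["t"])
    for t in ("jig","bead_block","toggle_pivot","toggle_tip","mandrel","bead_dish","pliers","tackle_box"):
        print(t,[(np.round(r["at"],1).tolist(),round(r["p"],2)) for r in robot.landmark_of(c,t)[:2]])
E
```

```text
pics
{'time_s': 0.0, 'qpos': array([ 1.64569181e+00,  4.08381948e-02,  8.37793319e-02, -4.68334030e-04,
       -1.61549666e+00, -3.33688395e-01]), 'qvel': array([ 0.00011411,  0.0013826 , -0.00131322, -0.00050927,  0.0006559 ,
        0.00081917]), 'joint_efforts': array([-4.19597909e-04, -3.68195879e+01,  3.47408438e+01,  6.93198547e+00,
       -5.48202093e-03, -1.59139995e-05]), 'tcp_pos': array([0.15339025, 0.57971469, 0.23014568]), 'ee_rot': array([ 3.13977725e+00, -1.34093400e-04, -2.58772275e-01]), 'force': array([0.79943548, 0.46303276, 0.6337333 ]), 'ft_torque': array([ 0.07813795, -0.01597127,  0.04040956]), 'grip_force': 0.0, 'gripper_width': 1.0000094651398246}
0.022
scene 46.8634789032211 314.6266354678789 248.2506040071681 [-0.11305533  0.          0.          0.          0.        ] [[0.2552828503403427, 0.9668353586663705, 0.0077495518954907895], [0.7577588480037333, -0.19508727170059406, -0.6226897178310188], [-0.6005265977408205, 0.16483429756239837, -0.7824304823771538]] [-0.25164311 -0.34811367  1.43152694]
jig []
bead_block [([199.7, 274.8], 0.55)]
toggle_pivot [(
[... 171 characters left out ...]
([441.2, 215.3], 0.94), ([284.7, 221.7], 0.16)]
top 52.88187092724654 324.59040558299205 246.55797933559754 [0.02362928 0.         0.         0.         0.        ] [[0.024009519257238883, -0.9996789866072211, -0.008091150783186472], [-0.9808781559902661, -0.021992836905152198, -0.19337620904857625], [0.19313618533607724, 0.01257930287509482, -0.9810913184067043]] [0.11555333 0.59755065 0.97644732]
jig [([421.4, 291.9], 0.63)]
bead_block [([437.6, 290.9], 0.85)]
toggle_pivot [([387.7, 281.1], 0.65)]
toggle_tip [([358.9, 269.7], 0.69)]
mandrel [([478.2, 210.9], 0.88), ([385.4, 344.1], 0.55)]
bead_dish [([384.2, 341.2], 0.85)]
pliers [([399.3, 220.2], 0.62)]
tackle_box [([185.1, 307.2], 0.89)]
```

View pics/top0.png

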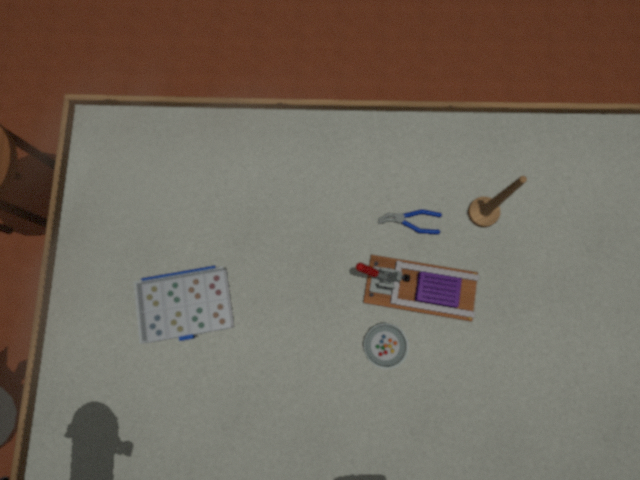

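View pics/scene0.png

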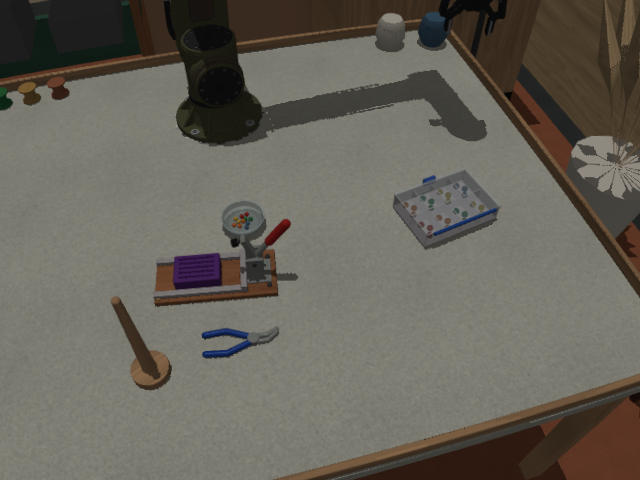

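```bash
cat > h.py <<'E'
from bench import robot
import cv2, numpy as np
from scipy.optimize import least_squares
def K(d):
    f=240/np.tan(np.radians(d["fovy"]/2)); return np.array([[f,0,d["cx"]],[0,f,d["cy"]],[0,0,1]])
def cast(d,uv,z):
    p=cv2.undistortPoints(np.array([[uv]],float),K(d),np.array(d["dist_coeffs"]))[0,0]
    R=np.array(d["R"]);c=-R.T@d["t"];r=R.T@[p[0],p[1],1]; return c+r*(z-c[2])/r[2]
def proj(d,X):
    R=np.array(d["R"]); return cv2.projectPoints(np.array(X,float).reshape(-1,3),cv2.Rodrigues(R)[0],np.array(d["t"]),K(d),np.array(d["dist_coeffs"]))[0][:,0]
E
python3 - <<'E'
from h import *
D={c:robot.capture(c) for c in("scene","top")}
zz=dict(jig=0,bead_block=.012,toggle_pivot=.06,toggle_tip=.149,mandrel=0,bead_dish=0,pliers=0,tackle_box=0)
for t,z in zz.items():
  for c in D:
    for r in robot.landmark_of(c,t)[:1]: print(t,c,round(r["p"],2),cast(D[c],r["at"],z).round(4))
for c in D:
  for t in("jig","bead_block"):
    for r in robot.silhouettes(c,t)[:1]:
      m=r["pixels"].astype(np.uint8); print(c,t,r["p"],r["bbox"],cv2.minAreaRect(cv2.findNonZero(m)))
E
```

```text
jig scene 0.57 [ 0.5192 -0.0897  0.    ]
jig top 0.56 [ 0.513  -0.0843  0.    ]
bead_block scene 0.8 [ 0.51   -0.1097  0.012 ]
bead_block top 0.77 [ 0.5102 -0.1269  0.012 ]
toggle_pivot scene 0.79 [ 0.5284 -0.0029  0.06  ]
toggle_pivot top 0.94 [ 0.5301 -0.0019  0.06  ]
toggle_tip scene 0.69 [0.5369 0.0598 0.149 ]
toggle_tip top 0.58 [0.5349 0.0622 0.149 ]
mandrel scene 0.6 [ 0.688  -0.2271  0.    ]
mandrel top 0.81 [ 0.7    -0.2295  0.    ]
bead_dish scene 0.74 [ 0.3818 -0.0054  0.    ]
bead_dish top 0.71 [ 0.3933 -0.007   0.    ]
pliers scene 0.83 [ 0.6734 -0.0454  0.    ]
pliers top 0.81 [ 0.6755 -0.0346  0.    ]
tackle_box scene 0.85 [0.4706 0.4283 0.    ]
scene jig 0.67 [219.1, 262.9, 136.1, 87.8] ((225.81715393066406, 274.3331604003906), (69.59752655029297, 153.01019287109375), 72.12130737304688)
scene bead_block 0.86 [196.4, 270.6, 49.4, 36.5] ((196.70269775390625, 271.2837829589844), (33.69235610961914, 48.96357345581055), 85.42607879638672)
top jig 0.63 [416.5, 288.4, 125.0, 62.9] ((415.68341064453125, 286.0237121582031), (124.42554473876953, 50.601776123046875), 9.752425193786621)
top bead_block 0.68 [437.5, 289.6, 44.0, 35.7] ((437.489013671875, 289.0733642578125), (44.40324401855469, 32.04153823852539), 8.530765533447266)
```

```bash
python3 - <<'E'
from h import *
D={c:robot.capture(c) for c in("scene","top")}
def T(p,X):
    c,s=np.cos(p[2]),np.sin(p[2]); X=np.atleast_2d(X); return np.c_[p[0]+c*X[:,0]-s*X[:,1],p[1]+s*X[:,0]+c*X[:,1],X[:,2]]
obs=[]
for c in D:
  for t,X in (("jig",(0,0,0)),("toggle_pivot",(0,.08,.06)),("toggle_tip",(0,.144,.149))):
    for r in robot.landmark_of(c,t)[:1]: obs.append((c,X,r["at"]))
# refine by plate/rails silhouette: block mask outline + landmarks
from scipy.spatial import ConvexHull
bl={c:robot.silhouettes(c,"bead_block")[0]["pixels"].astype(np.uint8) for c in D}
B=np.array([[sx*.0325,sy*.045,z] for sx in(-1,1) for sy in(-1,1) for z in(.012,.042)])
def f(p):
    e=[]
    for c,X,uv in obs: e+=list((proj(D[c],T(p,X))[0]-uv)/3)
    for c in D:
        h=cv2.convexHull(proj(D[c],T(p,B+[0,p[3],0])).astype(np.float32))
        cs=cv2.findContours(bl[c],cv2.RETR_EXTERNAL,cv2.CHAIN_APPROX_NONE)[0]
        ct=max(cs,key=len)[:,0]
        e+=[cv2.pointPolygonTest(h,(float(u),float(v)),True)/3 for u,v in ct[::3]]
    return np.array(e)
r=least_squares(f,[.52,-.082,-.12,-.04],loss="soft_l1",x_scale=[.01,.01,.1,.01],diff_step=1e-3)
p=r.x; print(p.round(4),r.cost,len(r.fun),abs(r.fun*3).mean())
P=np.array([[-.055,-.12,.012],[.055,-.12,.012],[.055,.12,.012],[-.055,.12,.012]])
out=[]
for c,(x0,y0) in zip(D,((140,205),(345,240))):
    k=4;im=cv2.resize(D[c]["color"][y0:y0+110,x0:x0+150,::-1],None,fx=k,fy=k,interpolation=cv2.INTER_CUBIC)
    g=lambda X:(((proj(D[c],T(p,X))-[x0,y0]+.5)*k).astype(np.int32))
    cv2.polylines(im,[g(P)],True,(0,255,0),1)
    top=B[B[:,2]>.04][[0,1,3,2]]+[0,p[3],0]
    cv2.polylines(im,[g(top)],True,(0,255,255),1)
    cv2.polylines(im,[g([[0,.08,.06],[0,.144,.149]])],False,(255,255,0),1)
    out.append(im[:300] if 0 else cv2.resize(im,None,fx=.68,fy=.68))
cv2.imwrite("pics/fit.png",np.vstack(out))
E
```

```text
[ 0.5166 -0.0827 -0.1389 -0.0324] 12.058571368295121 107 1.2945363271441632
```

View pics/fit.png

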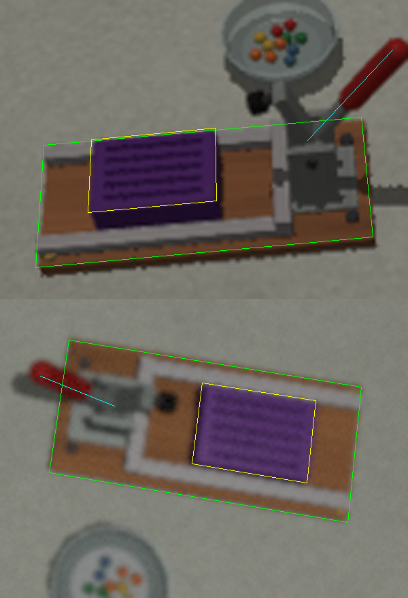

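>>> {"name": "move_arm", "arguments": {"claw": [1, 1, 1, 1, 1], "linear": [[0, 0, 0], [45, 40, 0], [45, 40, 0], [45, 40, 0], [45, 40, 0]], "spin": [-6.9, 0, 0, 0, 0]}}

```text
time_s: 3.12
tcp_pos: [0.3106, 0.3951, 0.2314]
ee_rot: [-3.141, -0.0, -0.138]
force: [1.1, 0.4, -0.1]
gripper_width: 0.006
grip_force: 0.0
```

>>> {"name": "move_arm", "arguments": {"claw": [1, 1, 1, 1, 1], "linear": [[45, 40, 0], [35, 48, 0], [35, 48, 0], [35, 48, 0], [35, 48, 0]], "spin": [0, 0, 0, 0, 0]}}

```text
time_s: 3.75
tcp_pos: [0.4615, 0.1396, 0.2316]
ee_rot: [-3.141, -0.001, -0.138]
force: [0.1, 1.2, 0.1]
gripper_width: 0.004
grip_force: 0.0
```

>>> {"name": "move_arm", "arguments": {"claw": [1, 1, 1, 1, 1], "linear": [[35, 48, 0], [10, 56, 0], [10, 56, 0], [10, 56, 0], [10, 56, 0]], "spin": [0, 0, 0, 0, 0]}}

```text
time_s: 4.38
tcp_pos: [0.4975, -0.1402, 0.2316]
ee_rot: [-3.141, -0.001, -0.138]
force: [1.1, 1.1, 0.4]
gripper_width: -0.0
grip_force: 0.0
```

>>> {"name": "move_arm", "arguments": {"claw": [1, 1, 1], "linear": [[10, 56, 0], [0, 0, 0], [0, 0, 0]], "spin": [0, 0, 0]}}

```text
time_s: 4.75
tcp_pos: [0.4998, -0.1953, 0.2311]
ee_rot: [-3.142, 0.0, -0.139]
force: [0.3, 1.3, 0.3]
gripper_width: -0.003
grip_force: 0.0
```

>>> {"name": "move_arm", "arguments": {"claw": [1, 1, 1, 1, 1], "linear": [[0, 0, 50], [0, 0, 50], [0, 0, 45], [0, 0, 30], [0, 0, 0]], "spin": [0, 0, 0, 0, 0]}}

```text
time_s: 5.38
tcp_pos: [0.4986, -0.1937, 0.0541]
ee_rot: [3.142, 0.004, -0.136]
force: [-0.0, 0.8, 0.8]
gripper_width: 0.003
grip_force: 0.0
```

```bash
python3 - <<'E'
from h import *
a=robot.capture("scene")["color"][180:330,120:320,::-1]
b=robot.capture("top")["color"][210:360,340:540,::-1]
cv2.imwrite("pics/a.png",cv2.resize(np.vstack([a,b]),None,fx=2,fy=2,interpolation=cv2.INTER_CUBIC))
E
```

```text
(no output)
```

View pics/a.png

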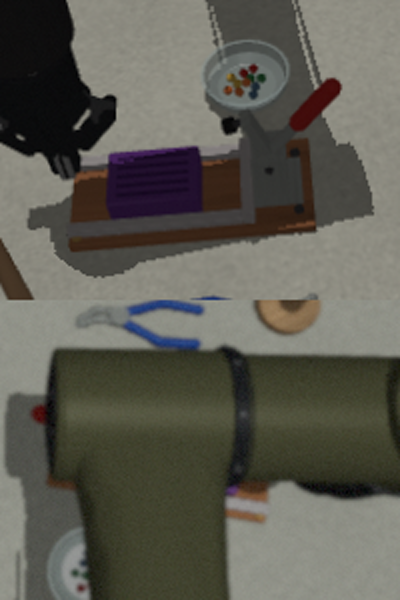

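```bash
python3 - <<'E'
from h import *
s=robot.read_state();d=robot.capture("scene");t=s["tcp_pos"]
for X in (t-[0,0,.022],[t[0],t[1],.012],[.4825,-.2015,.012]): print(((proj(d,X)[0]-[120,180])*2).round())
y=-.1389;q=t[:2]-[.5166,-.0827];print(t,[np.cos(y)*q[0]+np.sin(y)*q[1],-np.sin(y)*q[0]+np.cos(y)*q[1]])
E
```

```text
[ 70. 185.]
[ 75. 199.]
[ 67. 186.]
[ 0.50084607 -0.19463635  0.05789914] [np.float64(-0.00010419368176235039), np.float64(-0.11303946869025043)]
```

>>> {"name": "move_arm", "arguments": {"claw": [1, 1, 1, 1], "linear": [[0, 0, 7], [0, 0, 7], [0, -8, 0], [0, -8, 0]], "spin": [0, 0, 0, 0]}}

```text
time_s: 6.02
tcp_pos: [0.5022, -0.1789, 0.0423]
ee_rot: [3.141, -0.0, -0.139]
force: [-1.3, 0.7, 0.2]
gripper_width: 0.003
grip_force: 0.0
```

>>> {"name": "move_arm", "arguments": {"claw": [1, 1, 1], "linear": [[0, -6, 0], [0, -6, 0], [0, -6, 0]], "spin": [0, 0, 0]}}

```text
time_s: 6.4
tcp_pos: [0.5047, -0.1611, 0.0423]
ee_rot: [3.142, -0.0, -0.138]
force: [-0.9, -0.0, -0.2]
gripper_width: 0.002
grip_force: 0.0
```

>>> {"name": "move_arm", "arguments": {"claw": [1, 1, 1], "linear": [[0, -5, 0], [0, -5, 0], [0, -5, 0]], "spin": [0, 0, 0]}}

```text
time_s: 6.78
tcp_pos: [0.5067, -0.1464, 0.0422]
ee_rot: [3.141, -0.0, -0.138]
force: [-0.7, 0.5, 0.5]
gripper_width: -0.003
grip_force: 0.0
```

>>> {"name": "move_arm", "arguments": {"claw": [1, 1, 1], "linear": [[0, -4, 0], [0, -4, 0], [0, -3, 0]], "spin": [0, 0, 0]}}

```text
time_s: 7.15
tcp_pos: [0.5082, -0.1356, 0.0422]
ee_rot: [3.141, -0.0, -0.138]
force: [-0.1, 1.0, 0.0]
gripper_width: 0.002
grip_force: 0.0
```

```bash
python3 - <<'E'
from h import *
a=robot.capture("scene")["color"][180:330,120:320,::-1]
cv2.imwrite("pics/b.png",cv2.resize(a,None,fx=4,fy=4,interpolation=cv2.INTER_CUBIC))
E
```

```text
(no output)
```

View pics/b.png

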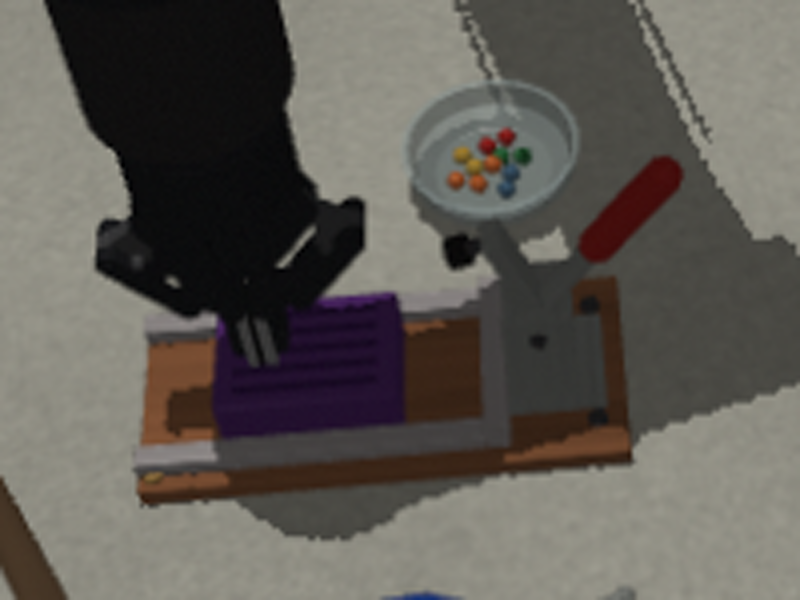

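```bash
python3 - <<'E'
from h import *
s=robot.read_state();d=robot.capture("scene");t=s["tcp_pos"]
y=-.1389;q=t[:2]-[.5166,-.0827];print(t,s["ee_rot"],s["qpos"],[np.cos(y)*q[0]+np.sin(y)*q[1],-np.sin(y)*q[0]+np.cos(y)*q[1]])
for z in (.01,.02,.03,.04,.05,.06): print(z,((proj(d,[t[0],t[1],z])[0]-[120,180])*4).round())
r=robot.silhouettes("scene","bead_block")[0]; print(r["bbox"])
w=robot.capture("wrist"); cv2.imwrite("pics/w.png",w["color"][:,:,::-1]); print(np.array(w["hand_eye"]).round(3).tolist(),w["fovy"])
E
```

```text
[ 0.50828666 -0.13534855  0.04224224] [ 3.14158312e+00 -9.08373100e-05 -1.38155817e-01] [ 1.22638415e-01 -9.75545464e-02 -3.97199456e-01  3.41605930e-05
 -1.27106611e+00  1.30999201e+00] [np.float64(-0.0009438851278221532), np.float64(-0.05329249876173947)]
0.01 [271. 388.]
0.02 [268. 376.]
0.03 [264. 364.]
0.04 [261. 352.]
0.05 [257. 340.]
0.06 [253. 327.]
[199.3, 269.1, 47.0, 38.0]
[[-0.0, -0.959, -0.282, 0.071], [1.0, -0.0, -0.001, -0.0], [0.001, -0.282, 0.959, -0.143], [0.0, 0.0, 0.0, 1.0]] 65.63260495881079
```

View pics/w.png

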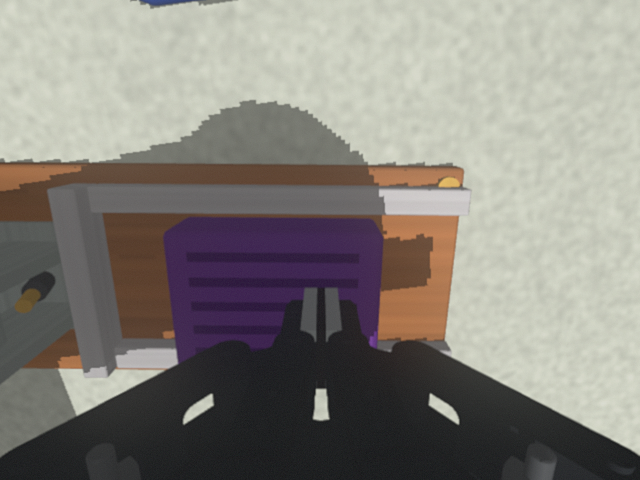

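```bash
python3 - <<'E'
from h import *
print(robot.tips_ahead)
s=robot.read_state();w=robot.capture("wrist");H=np.linalg.inv(np.array(w["hand_eye"]));d=dict(w,R=H[:3,:3],t=H[:3,3])
for z in (-.01,0,.01,.022,.03): print(z,proj(d,[[.011,0,z],[.008,0,z],[0,-.014,z]]).round().tolist())
Rt=cv2.Rodrigues(np.zeros(3))[0]
from scipy.spatial.transform import Rotation as Ro
R=Ro.from_euler("xyz",s["ee_rot"]).as_matrix()
y=-.1389
def jig(P): q=P[:2]-[.5166,-.0827]; return np.r_[np.cos(y)*q[0]+np.sin(y)*q[1],-np.sin(y)*q[0]+np.cos(y)*q[1]].round(4)
dw=dict(w,R=H[:3,:3]@R.T); dw["t"]=H[:3,3]-dw["R"]@s["tcp_pos"]
for n,uv,z in (("blk back top",(380,225),.042),("blk front top",(166,236),.042),("plate end",(463,170),.012),("stop top",(50,187),.03),("stop top front",(90,190),.03),("rail end",(468,190),.022)): print(n,jig(cast(dw,uv,z)))
E
```

```text
0.022
-0.01 [[322.0, 292.0], [322.0, 299.0], [287.0, 317.0]]
0 [[322.0, 282.0], [322.0, 288.0], [289.0, 306.0]]
0.01 [[322.0, 273.0], [322.0, 279.0], [291.0, 296.0]]
0.022 [[322.0, 264.0], [322.0, 270.0], [293.0, 285.0]]
0.03 [[322.0, 258.0], [322.0, 264.0], [294.0, 279.0]]
blk back top [ 0.0342 -0.0768]
blk front top [0.0297 0.0089]
plate end [ 0.0529 -0.1188]
stop top [0.0476 0.0605]
stop top front [0.0464 0.0438]
rail end [ 0.0452 -0.1182]
```

>>> {"name": "move_arm", "arguments": {"claw": [1, 1, 1, 1, 1], "linear": [[0, 0, -4], [0, 20, 0], [0, 25, 0], [0, 15, 0], [0, 0, 4]], "spin": [0, 0, 0, 0, 0]}}

```text
time_s: 8.02
tcp_pos: [0.5, -0.196, 0.0425]
ee_rot: [3.141, -0.001, -0.14]
force: [0.9, 0.1, 0.5]
gripper_width: -0.002
grip_force: 0.0
```

>>> {"name": "move_arm", "arguments": {"claw": [1, 1], "linear": [[0, 0, 4], [0, 0, 4]], "spin": [0, 0]}}

```text
time_s: 8.28
tcp_pos: [0.4999, -0.1947, 0.0338]
ee_rot: [3.142, 0.0, -0.138]
force: [-0.1, 0.5, -0.2]
gripper_width: 0.005
grip_force: 0.0
```

>>> {"name": "move_arm", "arguments": {"claw": [1, 1, 1], "linear": [[0, 0, 3], [0, 0, 3], [0, 0, 0]], "spin": [0, 0, 0]}}

```text
time_s: 8.65
tcp_pos: [0.4998, -0.1951, 0.028]
ee_rot: [3.141, 0.0, -0.138]
force: [-0.1, 0.8, 0.1]
gripper_width: -0.004
grip_force: 0.0
```

```bash
python3 - <<'E'
from h import *
a=robot.capture("scene")["color"][210:320,130:270,::-1]
b=robot.capture("wrist")["color"][:,:,::-1]
a=cv2.resize(a,(560,440),interpolation=cv2.INTER_CUBIC); b=b[140:400,160:500]
print(robot.read_state()["tcp_pos"])
o=np.zeros((600,800,3),np.uint8);o[:440,:560]=a;o[340:600,460:800]=b
cv2.imwrite("pics/c.png",o)
E
```

```text
[ 0.49999165 -0.19518845  0.0283542 ]
```

View pics/c.png

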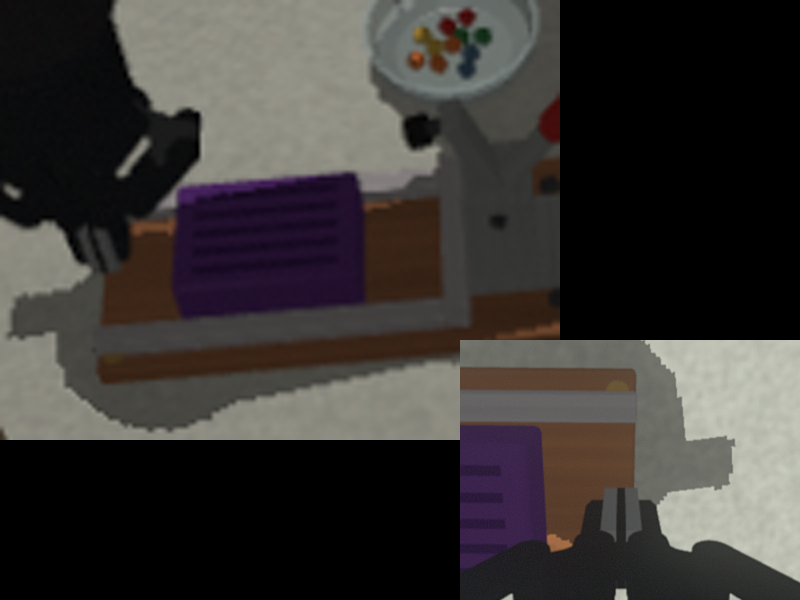

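>>> {"name": "move_arm", "arguments": {"claw": [1, 1, 1, 1, 1], "linear": [[0, 0, 3], [0, 0, 3], [0, -8, 0], [0, -6, 0], [0, -4, 0]], "spin": [0, 0, 0, 0, 0]}}

```text
time_s: 9.38
tcp_pos: [0.5026, -0.1768, 0.0224]
ee_rot: [3.142, -0.0, -0.138]
force: [0.1, -0.1, -0.3]
gripper_width: 0.008
grip_force: 0.0
```

>>> {"name": "move_arm", "arguments": {"claw": [1, 1, 1], "linear": [[0, -4, 0], [0, -4, 0], [0, -4, 0]], "spin": [0, 0, 0]}}

```text
time_s: 9.75
tcp_pos: [0.5041, -0.1654, 0.0224]
ee_rot: [3.141, -0.0, -0.138]
force: [-0.4, -1.1, 0.7]
gripper_width: -0.002
grip_force: 0.7
```

```bash
python3 - <<'E'
from h import *
a=robot.capture("scene")["color"][210:320,130:270,::-1]
b=robot.capture("wrist")["color"][:,:,::-1]
a=cv2.resize(a,(560,440),interpolation=cv2.INTER_CUBIC); b=b[140:400,160:500]
print(robot.read_state()["tcp_pos"])
o=np.zeros((600,800,3),np.uint8);o[:440,:560]=a;o[340:600,460:800]=b
cv2.imwrite("pics/d.png",o)
E
```

```text
[ 0.50417069 -0.16509324  0.02228076]
```

View pics/d.png

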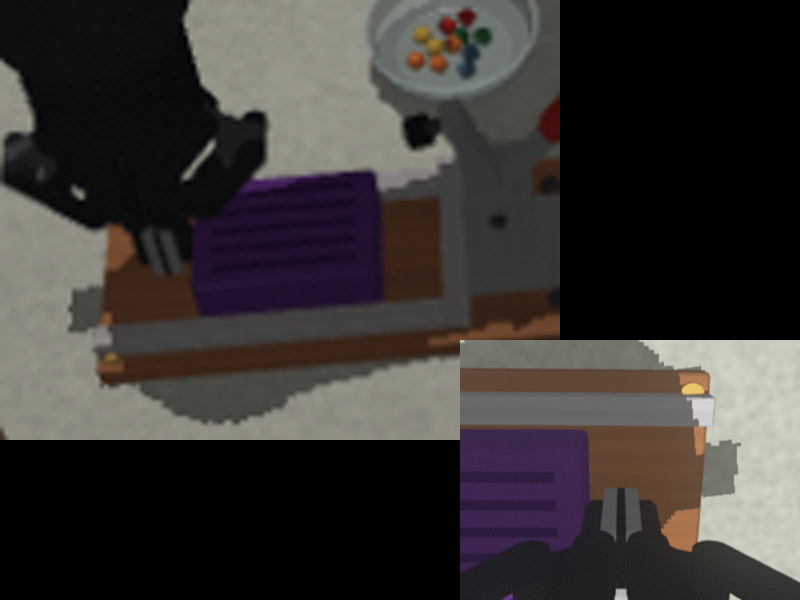

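>>> {"name": "move_arm", "arguments": {"claw": [1, 1, 1, 1], "linear": [[0, -4, 0], [0, -4, 0], [0, -4, 0], [0, -4, 0]], "spin": [0, 0, 0, 0]}}

```text
time_s: 10.35
tcp_pos: [0.5063, -0.1494, 0.0223]
ee_rot: [3.141, -0.0, -0.138]
force: [0.0, -1.1, 0.0]
gripper_width: 0.0
grip_force: 0.7
```

>>> {"name": "move_arm", "arguments": {"claw": [1, 1, 1], "linear": [[0, -3, 0], [0, -3, 0], [0, -2, 0]], "spin": [0, 0, 0]}}

```text
time_s: 10.72
tcp_pos: [0.5074, -0.1415, 0.0222]
ee_rot: [3.141, 0.0, -0.138]
force: [-0.6, -1.2, 0.2]
gripper_width: 0.001
grip_force: 0.7
```

```bash
python3 - <<'E'
from h import *
d=robot.capture("scene"); r=robot.silhouettes("scene","bead_block")[0]["pixels"]
ys,xs=np.nonzero(r);print(robot.read_state()["tcp_pos"],xs.min(),xs.max())
def T(X):
    c,s=np.cos(-.1389),np.sin(-.1389);return [.5166+c*X[0]-s*X[1],-.0827+s*X[0]+c*X[1],X[2]]
print(proj(d,[T((.0325,y,z)) for y in(.03,.04,.05) for z in (.012,.042)]).round(1).tolist())
E
```

```text
[ 0.50742296 -0.14138622  0.02219314] 190 237
[[229.8, 286.4], [228.1, 277.5], [234.9, 285.9], [233.3, 277.0], [240.1, 285.4], [238.5, 276.5]]
```

>>> {"name": "move_arm", "arguments": {"claw": [1, 1, 1], "linear": [[0, -1.5, 0], [0, -1.5, 0], [0, -1.5, 0]], "spin": [0, 0, 0]}}

```text
time_s: 11.2
tcp_pos: [0.508, -0.1372, 0.0222]
ee_rot: [3.141, 0.0, -0.138]
force: [0.5, -0.2, 0.4]
gripper_width: -0.0
grip_force: 0.6
```

>>> {"name": "move_arm", "arguments": {"claw": [1, 1], "linear": [[0, -1.5, 0], [0, -1, 0]], "spin": [0, 0]}}

```text
time_s: 11.45
tcp_pos: [0.5078, -0.1353, 0.0222]
ee_rot: [3.14, 0.001, -0.138]
force: [-2.7, -7.0, 1.3]
gripper_width: -0.0
grip_force: 3.3
```

>>> {"name": "move_arm", "arguments": {"claw": [1, 1], "linear": [[0, -1, 0], [0, -1, 0]], "spin": [0, 0]}}

```text
time_s: 11.7
tcp_pos: [0.5076, -0.1351, 0.0224]
ee_rot: [3.137, 0.002, -0.139]
force: [-2.0, -13.2, 1.2]
gripper_width: 0.004
grip_force: 7.0
```

>>> {"name": "move_arm", "arguments": {"claw": [1, 1, 1, 1, 1], "linear": [[0, 4, 0], [0, 10, 0], [0, 0, -30], [0, 0, -60], [0, 0, -60]], "spin": [0, 0, 0, 0, 0]}}

```text
time_s: 12.32
tcp_pos: [0.5064, -0.1468, 0.1738]
ee_rot: [-3.141, 0.0, -0.138]
force: [1.3, -0.9, -0.3]
gripper_width: 0.003
grip_force: 0.0
```

>>> {"name": "move_arm", "arguments": {"claw": [1, 1, 1, 1, 1], "linear": [[0, 0, -58], [0, -50, 0], [0, -60, 0], [0, -60, 0], [0, -60, 0]], "spin": [0, 0, 0, 0, 0]}}

```text
time_s: 12.95
tcp_pos: [0.5385, 0.0831, 0.2305]
ee_rot: [-3.141, -0.001, -0.138]
force: [1.5, -0.6, -0.1]
gripper_width: -0.0
grip_force: 0.0
```

>>> {"name": "move_arm", "arguments": {"claw": [1, 1], "linear": [[2, -30, 0], [0, 0, 0]], "spin": [0, 0]}}

```text
time_s: 13.2
tcp_pos: [0.5446, 0.1125, 0.2295]
ee_rot: [3.142, 0.001, -0.135]
force: [0.2, -0.8, 0.1]
gripper_width: 0.002
grip_force: 0.0
```

```bash
python3 - <<'E'
from h import *
D={c:robot.capture(c) for c in("scene","top")}
t=robot.read_state()["tcp_pos"]
def J(P): q=np.array(P)[:2]-[.5166,-.0827];y=-.1389; return np.r_[np.cos(y)*q[0]+np.sin(y)*q[1],-np.sin(y)*q[0]+np.cos(y)*q[1]].round(4)
print(t,J(t))
for c in D:
  for n,z in(("bead_block",.012),("toggle_pivot",.06),("toggle_tip",.149)):
    for r in robot.landmark_of(c,n)[:1]: print(c,n,round(r["p"],2),J(cast(D[c],r["at"],z)))
a=cv2.resize(D["scene"]["color"][170:320,130:330,::-1],None,fx=3,fy=3,interpolation=cv2.INTER_CUBIC)
cv2.imwrite("pics/e.png",a)
E
```

```text
[0.54455193 0.11047663 0.23010679] [0.0009 0.1952]
scene bead_block 0.66 [-0.0004  0.0108]
scene toggle_pivot 0.59 [-0.0014  0.0775]
scene toggle_tip 0.67 [-0.0049  0.1449]
top bead_block 0.56 [0.002  0.0001]
top toggle_pivot 0.84 [-0.0006  0.0779]
top toggle_tip 0.84 [-0.0002  0.1406]
```

View pics/e.png

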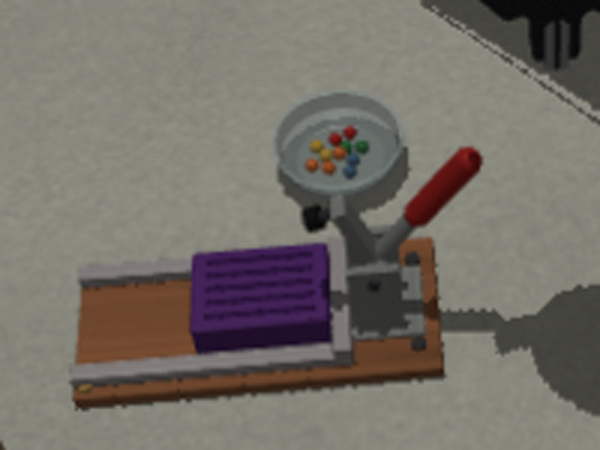

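>>> {"name": "move_arm", "arguments": {"claw": [1, 1, 1, 1, 1], "linear": [[0, 0, 45], [0, 0, 45], [-1, 12, 0], [0, 12, 0], [0, 8, 0]], "spin": [0, 0, 0, 0, 0]}}

```text
time_s: 14.22
tcp_pos: [0.5407, 0.0795, 0.1439]
ee_rot: [-3.137, -0.005, -0.138]
force: [-7.0, 18.3, 14.9]
gripper_width: 0.0
grip_force: 10.6
```

>>> {"name": "move_arm", "arguments": {"claw": [1, 1, 1, 1], "linear": [[0, 6, 0], [0, 6, 0], [0, 6, 0], [0, 6, 0]], "spin": [0, 0, 0, 0]}}

```text
time_s: 14.72
tcp_pos: [0.5397, 0.0637, 0.1543]
ee_rot: [-3.122, -0.017, -0.132]
force: [-27.4, 38.6, 53.9]
gripper_width: 0.003
grip_force: 28.9
```

>>> {"name": "move_arm", "arguments": {"claw": [1, 1, 1, 1], "linear": [[0, 6, 0], [0, 6, 0], [0, 6, 0], [0, 6, 0]], "spin": [0, 0, 0, 0]}}

```text
time_s: 15.22
tcp_pos: [0.5427, 0.036, 0.1599]
ee_rot: [-3.126, -0.036, -0.134]
force: [3.3, 2.5, 4.3]
gripper_width: -0.0
grip_force: 1.5
```

```bash
python3 - <<'E'
from h import *
D={c:robot.capture(c) for c in("scene",)}
s=robot.read_state();t=s["tcp_pos"]
def J(P): q=np.array(P)[:2]-[.5166,-.0827];y=-.1389; return np.r_[np.cos(y)*q[0]+np.sin(y)*q[1],-np.sin(y)*q[0]+np.cos(y)*q[1]].round(4)
print(t,J(t),s["force"],s["ee_rot"],s["qpos"])
for c in D:
  for n,z in(("bead_block",.012),("toggle_pivot",.06),("toggle_tip",.149)):
    for r in robot.landmark_of(c,n)[:1]: print(c,n,round(r["p"],2),np.round(r["at"]),J(cast(D[c],r["at"],z)))
a=cv2.resize(D["scene"]["color"][150:320,130:340,::-1],None,fx=3,fy=3,interpolation=cv2.INTER_CUBIC)
cv2.imwrite("pics/f.png",a)
E
```

```text
[0.53843843 0.03386233 0.1528215 ] [0.0055 0.1185] [ 1.32924961  0.89610756 -1.07842649] [-3.13088381 -0.02189088 -0.13575799] [ 0.43759272 -0.13908262 -0.23150039  0.00289656 -1.45417993  0.99726062]
scene bead_block 0.67 [218. 274.] [0.0002 0.008 ]
scene toggle_pivot 0.71 [441. 214.] [-0.0672  0.4718]
scene toggle_tip 0.8 [262. 219.] [-0.0131  0.105 ]
```

View pics/f.png

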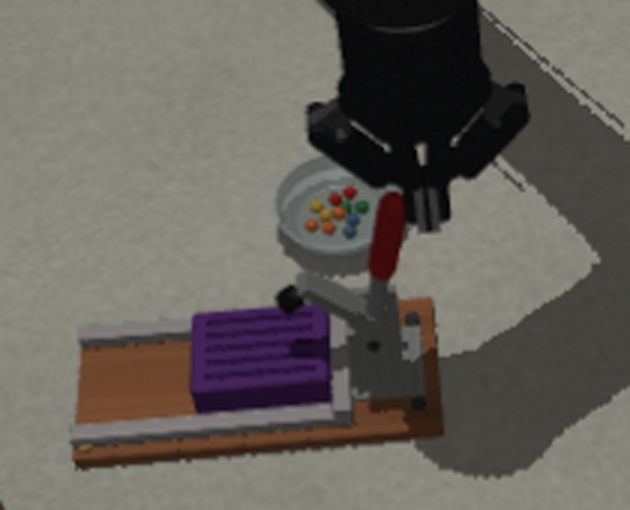

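>>> {"name": "move_arm", "arguments": {"claw": [1, 1, 1], "linear": [[0, 0, 0], [0, 4, 0], [0, 4, 0]], "spin": [0, 0, 0]}}

```text
time_s: 15.8
tcp_pos: [0.531, 0.0229, 0.1395]
ee_rot: [3.14, 0.001, -0.139]
force: [0.2, 0.3, 0.8]
gripper_width: 0.001
grip_force: 0.2
```

>>> {"name": "move_arm", "arguments": {"claw": [1, 1, 1], "linear": [[0, 5, 0], [0, 5, 0], [0, 5, 0]], "spin": [0, 0, 0]}}

```text
time_s: 16.18
tcp_pos: [0.5292, 0.0082, 0.1401]
ee_rot: [3.141, 0.0, -0.139]
force: [-0.7, -0.5, -0.1]
gripper_width: -0.002
grip_force: 0.0
```

```bash
cat >> h.py <<'E'
def J(P):
    q=np.array(P)[:2]-[.5166,-.0827];y=-.1389; return np.r_[np.cos(y)*q[0]+np.sin(y)*q[1],-np.sin(y)*q[0]+np.cos(y)*q[1]].round(4)
def W(X):
    c,s=np.cos(-.1389),np.sin(-.1389);return [.5166+c*X[0]-s*X[1],-.0827+s*X[0]+c*X[1],X[2]]
def look():
    s=robot.read_state();print(s["tcp_pos"].round(4),J(s["tcp_pos"]),s["force"].round(1),s["ee_rot"].round(3))
    for c in("scene","top"):
        d=robot.capture(c)
        for r in robot.landmark_of(c,"toggle_tip")[:1]:
            th=np.linspace(-.1,1.4,151)
            uv=proj(d,[W((0,.08+.11*np.sin(.625-a),.06+.11*np.cos(.625-a))) for a in th])
            e=np.linalg.norm(uv-r["at"],axis=1);i=e.argmin();print(c,"p",round(r["p"],2),"theta",th[i].round(2),"err px",e[i].round(1))
        for r in robot.landmark_of(c,"bead_block")[:1]: print(c,"block",round(r["p"],2),J(cast(d,r["at"],.012)))
E
python3 -c "
from h import *
look()"
```

```text
[0.5292 0.0082 0.1401] [-0.0001  0.0917] [-0.7 -0.5 -0.1] [ 3.141  0.    -0.139]
scene p 0.77 theta 1.18 err px 2.5
scene block 0.61 [-0.0022  0.0108]
top p 0.55 theta 1.19 err px 1.8
top block 0.72 [-0.0013  0.0008]
```

>>> {"name": "move_arm", "arguments": {"claw": [1, 1, 1, 1, 1], "linear": [[0, -30, 0], [0, -40, 0], [0, -10, -50], [0, 0, -50], [0, 0, 0]], "spin": [0, 0, 0, 0, 0]}}

```text
time_s: 17.1
tcp_pos: [0.542, 0.0886, 0.2454]
ee_rot: [-3.138, -0.008, -0.138]
force: [-0.5, 0.1, -1.6]
gripper_width: -0.001
grip_force: 0.0
```

```bash
python3 - <<'E'
from h import *
look()
D={c:robot.capture(c) for c in("scene","top")}
for t in("mandrel","bead_dish","pliers"):
  for c in D:
    for r in robot.landmark_of(c,t)[:1]: print(t,c,round(r["p"],2),cast(D[c],r["at"],0).round(3))
print(robot.read_state()["time_s"])
E
```

```text
[0.542  0.0886 0.2454] [0.0014 0.1731] [-0.5  0.1 -1.6] [-3.138 -0.008 -0.138]
scene p 0.7 theta 1.18 err px 3.1
scene block 0.78 [-0.0039  0.0083]
top p 0.69 theta 1.2 err px 3.3
top block 0.92 [-0.0008 -0.0009]
mandrel scene 0.71 [ 0.689 -0.229 -0.   ]
mandrel top 0.83 [ 0.701 -0.224  0.   ]
bead_dish scene 0.68 [ 0.388 -0.003  0.   ]
bead_dish top 0.68 [ 0.39  -0.004  0.   ]
pliers scene 0.79 [ 0.68  -0.036  0.   ]
pliers top 0.68 [ 0.669 -0.037  0.   ]
17.8
```

```bash
python3 -c "
from bench import robot
print(robot.sign_off())"
```

```text
the job is handed in; nothing more can be done
None
```

The purple block is home against the end stop and the lever has snapped shut on it at about 1.19 rad. The dish, pliers and mandrel measured where they started within camera error, and the arm never went near the bead box. Pushing the lever briefly raised the wrist force to about 70 N, under its 120 N limit, so if that contact counts as the gripper's body it would break the 40 N rule. The job was handed in at about 18 s.

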